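# Unstack the amplifier parts onto their kitting boards

## Robot

A 7-joint arm with a two-finger parallel gripper is mounted at the origin on the work surface. World frame = base frame: x ahead of the robot, y to its left, z up, the work surface at z = 0. Lengths are in m, angles in rad, forces in N, time in s.
With the tool pointing down it reaches from about 0.425 to 0.925 m from the base axis. Payload 6.8 kg.
Tool frame: the origin (TCP) lies at the very end of the fingers, on their centre line; the grasp point (between the pads) lies 19 mm behind it (bot.grip_depth is the distance from the TCP to the grasp point, in m); z points along the fingers, y is the direction in which the jaws open and shut (so a half turn about z gives the same grasp; the last joint's range is limited). The gripper opens to 85 mm and grips with 20 to 120 N. Pads are 22 mm wide; open, the fingers measure 114 mm over their backs; the gripper's body (76 mm by 85 mm) begins 54 mm behind the grasp point. The pads swing forward as they close: fully open they stand 13 mm farther back than shut.
Start: joints at [-1.358, 0.477, 0.022, 1.555, -0.011, 1.109, -0.083], TCP at [0.213, 0.641, 0.231] pointing down, gripper open.
Joint ranges: [-2.96, 2.96], [-0.34, 2.1], [-1.41, 1.46], [0.24, 2.44], [-1.37, 4.51], [0.17, 1.92], [-2.96, 2.96]. Speed limits (rad/s): [2.39, 2.39, 3.14, 3.14, 3.14, 3.14, 3.14].

## Interface

Orientations are given as a unit quaternion [w, x, y, z].
In Python, from station import bot gives the robot as it stands.
- The arm moves only by the tool step_arm, never from a script. Its argument "increments" is a list of rows, each a list of 7 numbers: the shift along the world's x, y, z in m, then the turn, a rotation vector about the world's x, y, z in degrees, then the gripper command: -1 is fully open, 1 is shut, values between are in proportion. In form: [[dx, dy, dz, rx, ry, rz, fingers], ...]. A call has 1 to 10 rows; each row is the pose to reach, as a shift and turn from the pose commanded when the call began; what a row does not reach only later rows make up. A row lasts 1/12 s, in which the tool goes at most 41.7 mm and 7.16 degrees, less where a joint would pass 70% of its speed; a pose out of reach is approached as far as the arm can. A call with a gripper value outside its range is refused whole. The fingers move at their own pace and stop on an object; "force" is the grip in N (left out, the last holds). Time passes only in rows, so rows that repeat a pose let the fingers close. It gives the time, the measured TCP pose, the force and the opening at its end, in the units of the state.
- bot.get_obs(): the state, without advancing time (a new reading comes with each control period).
- bot.read_camera(name): name is "side" or "top"; returns a dict with "color" (480x640x3 uint8, red, green, blue), "intrinsics" (3x3 intrinsics, pixels), "D" ([k1, k2, p1, p2, k3] as OpenCV has them; the pictures are not rectified), "extrinsics" (4x4, takes a point from camera to world coordinates). Camera axes: x right, y up, looking along -z (the intrinsics and any distortion apply to the point x, -y, -z); pixel columns grow to the right and rows downward; lengths in m; the calibration is good to about 2 mm. A picture is of the moment at which its call begins. There is no depth.
- bot.hand_in(): hands the job in, once; it reports no verdict.
Trained networks look in the newest picture that a camera, given by its name, has taken for a name from the list of things; names that differ only in an ending like _2 or _b are one class to them, and where a whole thing is asked for, a point or a joint stands for the part that bears it (a point fixed in the world has none). Each returns a list of dicts, best first, with "conf" (0 to 1); they miss things now and then, are a little off and sometimes report something else, mostly with a low value. They report only what shows in the picture. A call takes as long as a camera call.
- bot.recognise(thing, camera): "location" ([column, row] as shares, 0 to 1, of the picture: columns of its width, rows of its height, amid what is visible of it).
- bot.place_of(thing, camera): "location" ([column, row] as shares, 0 to 1, of the picture: columns of its width, rows of its height: a listed point, or the origin of a listed thing).
The state is a dict: "t": time; "q": joint angles; "joint_vel": joint speeds; "joint_torque": joint torques, N m; "eef_pos": TCP position; "tool_rot": TCP orientation; "contact_force": force on the tool from outside, world axes, zero at the start; "torque": the same for the moment, N m; "gripper_width": opening from 0.0 (shut) to 1.0 (fully open).
Only numpy, scipy, OpenCV 4.12 (cv2) and the standard library are available. Lean on these libraries where they do the work, as an engineer would, in place of code of your own. Each camera call takes 0.05 s, during which the arm holds its last target.

## Task

Take the stack of amplifier parts apart from the top and set each part, upright and gently, on the kitting board whose black inlay has its outline: capacitor on the small round one, toroidal transformer on the large round one, grey box on the square one, heat sink on the long one. Centre each part on its inlay, with the box and the heat sink squared up to theirs. Do not drop or tip any part, and leave the jar and the screwdriver where they are.

Things in the scene. Friction and masses are not known exactly. Their poses are not given: they have to be found in the camera images.
- heatsink: Finned aluminium heat sink, the lowest part of the stack, standing on the bench: 110 (x) x 64 (y) x 32 mm high, about 0.3 kg, fins upright and running along x, their tops level so it can be treated as a solid block; may be gripped across its 64 mm width. Origin: centre of its underside; z up.
- castbox: Grey closed die-cast box with a screw in each corner of its lid, second from the bottom, resting on the heat sink's fins: 60 x 60 x 32 mm high, about 0.2 kg. Origin: centre of its underside; x and y along its sides, z up.
- toroid: Toroidal transformer, a thick copper-wound disc, resting on the grey box: 50 mm diameter, 30 mm high, flat above and below and solid to the touch, about 0.22 kg. Origin: centre of its underside; z up.
- capacitor: Upright black cylindrical capacitor with an aluminium top, on top of the stack: 30 mm diameter, 45 mm high, about 60 g. Origin: centre of its underside; z up.
- board_long: Place for the heat sink. Fixed to the bench. Plywood board 8 mm thick with a black rubber inlay flush in its top; board 146 (x) x 100 (y) mm, inlay a rectangle 130 (x) x 84 (y) mm, 10 mm larger than the heat sink all round. Origin: centre of the board's underside, so the inlay's centre is 8 mm above it; x and y along the board's sides, z up.
- board_square: Place for the grey box. Fixed to the bench. Plywood board 8 mm thick with a black rubber inlay flush in its top; board 96 x 96 mm, inlay a square 80 x 80 mm, 10 mm larger than the box all round. Origin: centre of the board's underside, so the inlay's centre is 8 mm above it; x and y along the board's sides, z up.
- board_large_round: Place for the toroidal transformer. Fixed to the bench. Plywood board 8 mm thick with a black rubber inlay flush in its top; board 86 x 86 mm, inlay a disc of 70 mm diameter. Origin: centre of the board's underside, so the inlay's centre is 8 mm above it; x and y along the board's sides, z up.
- board_small_round: Place for the capacitor. Fixed to the bench. Plywood board 8 mm thick with a black rubber inlay flush in its top; board 66 x 66 mm, inlay a disc of 50 mm diameter. Origin: centre of the board's underside, so the inlay's centre is 8 mm above it; x and y along the board's sides, z up.
- jar: Bystander: upright amber glass jar with a steel lid, 56 mm diameter, 70 mm high, beyond the stack. Origin: centre of its underside.
- screwdriver: Bystander: screwdriver with a red handle, 190 mm long, lying on the bench left of the stack. Origin: under its middle; x along it towards the tip.

How it is judged:
At the end, for the whole second after the job is handed in: Each part stands upright (within 6 degrees), released and at rest on its own board's top, its centre within 15 mm of the inlay's centre; the box (any of its four ways) and the heat sink (either way round) are squared to their boards within 0.2 rad (horizontal distance between capacitor and board_small_round below 0.015 m and z of capacitor in the frame of board_small_round between 0.005 and 0.012 m and angle between each of capacitor, toroid, castbox, heatsink's own z axis and vertical below 0.1 rad and linear speed of each of capacitor, toroid, castbox, heatsink below 0.02 m/s and horizontal distance between toroid and board_large_round below 0.015 m and z of toroid in the frame of board_large_round between 0.005 and 0.012 m and horizontal distance between castbox and board_square below 0.015 m and z of castbox in the frame of board_square between 0.005 and 0.012 m and (angle between the x axis of castbox and the x axis of board_square, either way round below 0.2 rad or angle between the x axis of castbox and the y axis of board_square, either way round below 0.2 rad) and horizontal distance between heatsink and board_long below 0.015 m and z of heatsink in the frame of board_long between 0.005 and 0.012 m and angle between the x axis of heatsink and the x axis of board_long, either way round below 0.2 rad); the robot touches nothing.
It fails at once if a part is tipped over (leans more than 40 degrees) (angle between any of capacitor, toroid, castbox, heatsink's own z axis and vertical above 0.7 rad).
It fails at once if a part is dropped or slammed down (faster than 0.8 m/s within 30 mm of the bench) ((height (world z) of capacitor below 0.03 m and linear speed of capacitor above 0.8 m/s) or (height (world z) of toroid below 0.03 m and linear speed of toroid above 0.8 m/s) or (height (world z) of castbox below 0.03 m and linear speed of castbox above 0.8 m/s) or (height (world z) of heatsink below 0.03 m and linear speed of heatsink above 0.8 m/s)).
It fails at once if the jar is shifted by more than 30 mm (distance of jar from where it was at the start of the episode above 0.03 m).
It fails at once if the screwdriver is shifted by more than 30 mm (distance of screwdriver from where it was at the start of the episode above 0.03 m).
It also fails if it takes over 106 s, if anything falls off the work surface, if the arm or the gripper's body presses on something with over 40 N, if the wrist force passes 120 N, or if a joint passes its speed limit or range.

## Working session

There is one attempt and no reset: what is moved stays moved. The work goes in short steps, Python scripts to look and compute and a tool call to move; the robot and the scene stay as the last step left them, time stands still between calls to the robot, and variables do not carry over. Pictures are saved under pics/ and viewed, and the job is handed in when it is done.

Besides the shell and the picture viewer there is one more tool, called after "Request:" as name(argument=value, ...), one argument or row to a line, values as JSON. step_arm: Moves the arm, as the interface text tells. Its arguments: {"type":"object","properties":{"increments":{"type":"array","items":{"type":"array","items":{"type":"number"}}},"force":{"type":"number"}},"required":["increments"]}

```bash
mkdir -p pics; ls; python3 - <<'E'
from station import bot
import cv2
o=bot.get_obs()
for k,v in o.items(): print(k,v)
for c in ("top","side"):
    r=bot.read_camera(c)
    cv2.imwrite(f"pics/{c}0.png",r["color"][:,:,::-1])
    print(c,r["intrinsics"],r["D"],r["extrinsics"])
    for t in "heatsink castbox toroid capacitor board_long board_square board_large_round board_small_round jar screwdriver".split():
        p=bot.place_of(t,c)
        print(t,[( round(a["location"][0]*640,1),round(a["location"][1]*480,1),round(a["conf"],2)) for a in p[:2]])
E
```

```text
pics
t 0.0
q [-1.3581228   0.47782855  0.02231565  1.5564086  -0.01151301  1.10928752
 -0.08311984]
joint_vel [-0.00043888 -0.00079941  0.00208736 -0.00027157  0.0019292  -0.00168446
 -0.00074169]
joint_torque [ 1.28365540e-03 -5.96434271e+01  1.60813518e+00 -2.81192458e+01
  1.24344896e-02  9.02071421e-03 -2.46746197e-05]
eef_pos [0.2126429  0.64003185 0.23032425]
tool_rot [-8.85612416e-05  1.59691172e-01  9.87166610e-01 -8.97859896e-04]
contact_force [ 0.67633987 -0.2222895  -0.29421466]
torque [-0.01162463  0.03201349  0.03318762]
gripper_width 1.0009279945591714
top [[496.78568696   0.         318.33777774]
 [  0.         496.78568696 237.87054247]
 [  0.           0.           1.        ]] [-0.08765775  0.          0.          0.          0.        ] [[-0.02242743  0.98398014 -0.17686181  0.35998711]
 [-0.9997164  -0.02348996 -0.00391596 -0.00731932]
 [-0.00800771  0.17672382  0.9842279   1.14765994]
 [ 0.          0.          0.          1.        ]]
heatsink [(326.6, 286.1, 0.86)]
castbox [(327.8, 278.2, 0.61)]
toroid [(323.9, 272.9, 0.59)]
capacitor [(325.1, 274.8, 0.6)]
boar
[... 247 characters left out ...]
6926019]
 [  0.         442.96064352 236.53932625]
 [  0.           0.           1.        ]] [-0.07849833  0.          0.          0.          0.        ] [[ 0.95740476  0.12024087 -0.26252289  0.3169172 ]
 [-0.28813323  0.45718818 -0.84140252 -0.83299195]
 [ 0.01885139  0.88120435  0.47235953  0.5675112 ]
 [ 0.          0.          0.          1.        ]]
heatsink [(265.1, 287.4, 0.95)]
castbox [(269.1, 275.9, 0.61)]
toroid [(272.2, 260.1, 0.87)]
capacitor [(267.9, 251.4, 0.81)]
board_long [(235.1, 219.3, 0.62)]
board_square [(371.8, 330.5, 0.74)]
board_large_round [(305.8, 407.1, 0.63)]
board_small_round [(307.5, 226.3, 0.51)]
jar [(307.2, 225.6, 0.55)]
screwdriver [(227.1, 245.8, 0.84)]
```

View pics/top0.png

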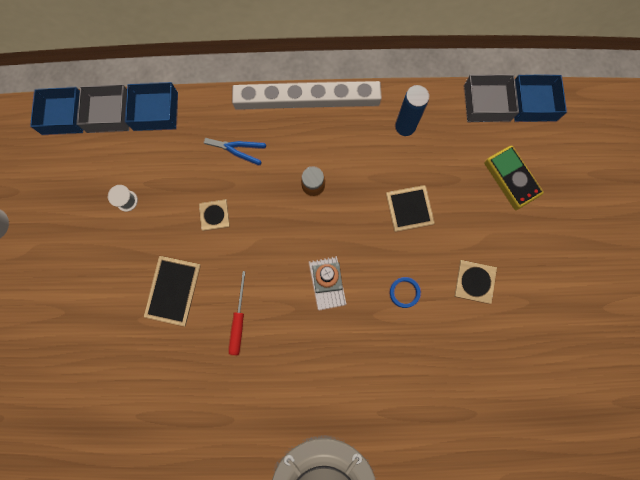

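View pics/side0.png

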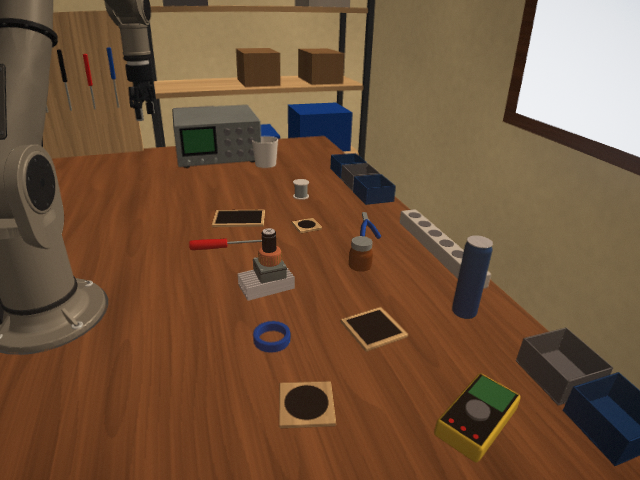

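The top view shows the stack at about (327,278). The boards are at (172,291) long, (214,215) small round, (411,208) square and (476,281) large round. The jar is at (313,181) and the screwdriver at (238,313). The side view agrees. Next I'll triangulate and zoom in.

```bash
cat > h.py <<'E'
import numpy as np, cv2, itertools
from station import bot
def cam(c):
    r=bot.read_camera(c); return r
def ray(r,uv):
    p=cv2.undistortPoints(np.array([[uv]],float),r["intrinsics"],np.array(r["D"]))[0,0]
    E=np.array(r["extrinsics"]); d=E[:3,:3]@np.array([p[0],-p[1],-1.]); return E[:3,3],d/np.linalg.norm(d)
def onplane(r,uv,z):
    o,d=ray(r,uv); return o+d*(z-o[2])/d[2]
def tri(r1,a,r2,b):
    A=np.zeros((3,3));B=np.zeros(3);rs=[ray(r1,a),ray(r2,b)]
    for o,d in rs:
        M=np.eye(3)-np.outer(d,d);A+=M;B+=M@o
    x=np.linalg.solve(A,B); return x,[np.linalg.norm((np.eye(3)-np.outer(d,d))@(x-o)) for o,d in rs]
def proj(r,P):
    E=np.array(r["extrinsics"]);q=(np.atleast_2d(P)-E[:3,3])@E[:3,:3]
    q=q*np.array([1,-1,-1])
    return cv2.projectPoints(q,np.zeros(3),np.zeros(3),r["intrinsics"],np.array(r["D"]))[0][:,0]
def crop(r,u,v,w,f,name):
    im=r["color"][max(0,v-w):v+w,max(0,u-w):u+w,::-1]
    cv2.imwrite(name,cv2.resize(im,None,fx=f,fy=f,interpolation=cv2.INTER_CUBIC))
THINGS="heatsink castbox toroid capacitor board_long board_square board_large_round board_small_round jar screwdriver".split()
E
python3 - <<'E'
from h import *
np.set_printoptions(precision=4,suppress=True)
T=cam("top");S=cam("side")
for t in THINGS:
    a=bot.place_of(t,"top");b=bot.place_of(t,"side")
    for q in b[:2]:
        if a: 
            s=np.array([640,480]); x,e=tri(T,np.array(a[0]["location"])*s,S,np.array(q["location"])*s); print(t,x,np.round(e,4),round(q["conf"],2))
# dark inlays, top & side
for n,r,seeds in (("T",T,dict(long=(172,291),sq=(411,208),lr=(476,281),sr=(214,215))),("S",S,dict(long=(239,217),sq=(374,327),lr=(306,402),sr=(307,225)))):
    g=r["color"].max(2)
    m=(g<60).astype(np.uint8)
    nl,lab,st,ce=cv2.connectedComponentsWithStats(m)
    for k,(u,v) in seeds.items():
        l=lab[v,u]; 
        if l==0: print(n,k,"no",g[v,u]);continue
        ys,xs=np.nonzero(lab==l); c=cv2.findContours((lab==l).astype(np.uint8),0,cv2.CHAIN_APPROX_NONE)[0][0][:,0]
        P=np.array([onplane(r,p,0.008)[:2] for p in np.c_[xs,ys][::1].astype(float)])
        ctr=P.mean(0); rect=cv2.minAreaRect((P*1000).astype(np.float32))
        print(n,k,len(P),"world ctr",ctr,"rect",rect)
crop(T,327,275,50,7,"pics/stackT.png");crop(S,267,262,50,7,"pics/stackS.png")
E
```

```text
heatsink [ 0.4578 -0.0301  0.0018] [0.0042 0.0042] 0.7
castbox [ 0.4656 -0.0206  0.028 ] [0.0001 0.0001] 0.78
castbox [ 0.4644 -0.0206 -0.0049] [0.0044 0.0044] 0.2
toroid [ 0.4561 -0.0291  0.0728] [0.0111 0.0111] 0.67
capacitor [ 0.4666 -0.0177  0.0902] [0.0007 0.0007] 0.85
board_long [0.4476 0.3377 0.0029] [0.0006 0.0006] 0.67
board_square [ 0.6343 -0.2184  0.001 ] [0.0006 0.0006] 0.79
board_square [ 0.5134 -0.1801  0.1779] [0.0769 0.0769] 0.7
board_large_round [ 0.4552 -0.3668  0.0014] [0.0013 0.0013] 0.94
board_small_round [0.5209 0.2395 0.0621] [0.0851 0.0851] 0.51
board_small_round [ 0.6286  0.2597 -0.0092] [0.0041 0.0041] 0.5
jar [ 0.6987  0.0109 -0.0059] [0.0005 0.0005] 0.95
screwdriver [ 0.4246 -0.0183  0.122 ] [0.0461 0.0461] 0.56
T long 1872 world ctr [0.4491 0.34  ] rect ((449.6763000488281, 340.00946044921875), (81.40642547607422, 126.34626007080078), 77.13764190673828)
T sq 1025 world ctr [ 0.6318 -0.2208] rect ((631.9541625976562, -220.6302032470703), (76.58133697509766, 76.83061218261719), 10.116372108459473)
T lr 639 world ctr [ 0.4541 -0.3642] rect ((453.84942626953125, -363.7652587890625), (64.10443878173828, 62.534828186035156), 88.30680847167969)
T sr 288 world ctr [0.6269 0.2435] rect ((626.9049682617188, 243.83656311035156), (45.67793273925781, 41.22077941894531), 88.55081939697266)
S long 525 world ctr [0.4505 0.3377] rect ((450.7743225097656, 338.6029052734375), (73.99514770507812, 128.1989288330078), 75.36813354492188)
S sq 989 world ctr [ 0.6316 -0.2214] rect ((632.2744750976562, -220.1328887939453), (77.37519073486328, 76.9762954711914), 9.514456748962402)
S lr 1126 world ctr [ 0.4549 -0.3644] rect ((455.2008056640625, -363.56640625), (64.57180786132812, 66.92440032958984), 74.28498840332031)
S sr 98 world ctr [0.6271 0.2421] rect ((626.5204467773438, 241.6544647216797), (37.828834533691406, 45.37397766113281), 75.36857604980469)
```

View pics/stackT.png

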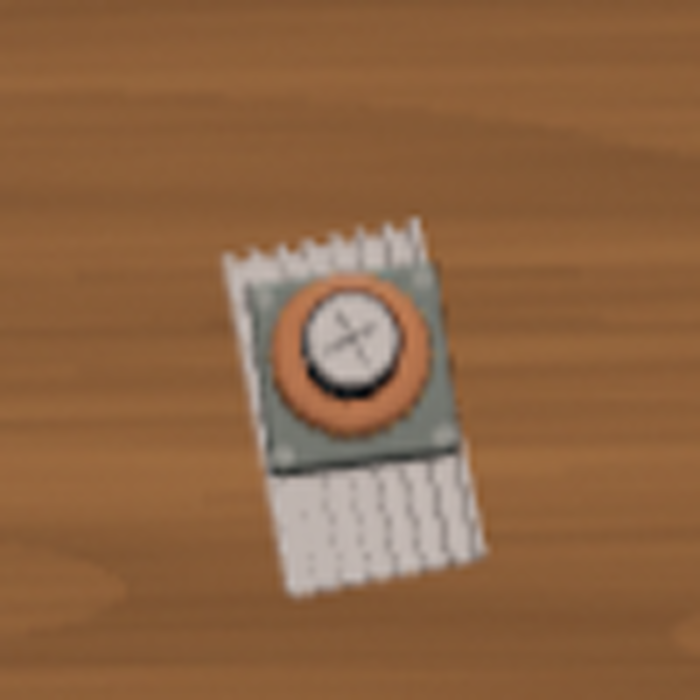

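View pics/stackS.png

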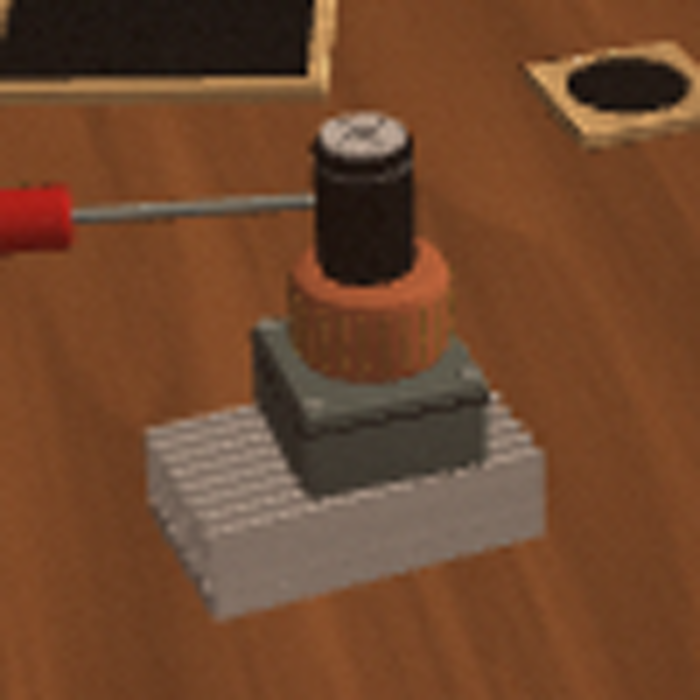

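```bash
python3 - <<'E'
from h import *
np.set_printoptions(precision=4,suppress=True)
T=cam("top");S=cam("side")
t=lambda p:(277+(p[0]+.5)/7-.5,225+(p[1]+.5)/7-.5)
s=lambda p:(217+(p[0]+.5)/7-.5,212+(p[1]+.5)/7-.5)
R={}
for n,a,b in (("cap",(351,339),(363,133)),("box lh",(272,470),(262,328)),("box ll",(460,450),(313,420)),("box hl",(432,263),(487,390)),
  ("hs lh",(293,597),(148,432)),("hs ll",(487,553),(215,535)),("hs hl",(418,220),(545,453))):
    x,e=tri(T,t(a),S,s(b)); R[n]=x; print(n,x,e[0].round(4))
for k in("box","hs"):
    print(k,"ctr",(R[k+" lh"]+R[k+" hl"])/2,"yaw x",np.degrees(np.arctan2(*(R[k+" hl"]-R[k+" ll"])[1::-1])),"yaw y",np.degrees(np.arctan2(*(R[k+" lh"]-R[k+" ll"])[1::-1]))-90, "sizes",np.linalg.norm(R[k+" hl"]-R[k+" ll"]),np.linalg.norm(R[k+" lh"]-R[k+" ll"]))
print("toroid T",onplane(T,t((352,355)),.094), "cap T@139",onplane(T,t((351,339)),.139),"S",onplane(S,s((363,133)),.139))
bx=[onplane(T,t(p),.064)[:2] for p in((247,285),(432,263),(460,450),(272,470))];print("box T",np.mean(bx,0))
hb=[onplane(T,t(p),.032)[:2] for p in((293,597),(487,553),(418,220),(228,253))];print("hs T",np.mean(hb,0), np.degrees(np.arctan2(*(hb[2]-hb[1])[::-1])),np.degrees(np.arctan2(*(hb[3]-hb[0])[::-1])))
for z in(.139,.094): 
  c=proj(S,[onplane(T,t((351,339)) if z>.1 else t((352,355)),z)])[0]; print("side exp crop",(c-[217,212])*7)
E
```

```text
cap [ 0.4689 -0.0188  0.1384] 0.0007
box lh [0.4379 0.0058 0.0606] 0.0018
box ll [ 0.4429 -0.0529  0.0618] 0.0021
box hl [ 0.5002 -0.0458  0.0591] 0.0001
hs lh [0.3993 0.0004 0.0315] 0.0017
hs ll [ 0.4112 -0.0617  0.0318] 0.0011
hs hl [ 0.5186 -0.0428  0.0309] 0.0007
box ctr [ 0.4691 -0.02    0.0599] yaw x 7.111963735862128 yaw y 4.853379215154476 sizes 0.05782580458098806 0.05901293703578974
hs ctr [ 0.459  -0.0212  0.0312] yaw x 9.989073171663737 yaw y 10.819230223066413 sizes 0.10911200921387608 0.06325622323919354
toroid T [ 0.4681 -0.0194  0.094 ] cap T@139 [ 0.4681 -0.0187  0.139 ] S [ 0.4694 -0.0198  0.139 ]
box T [ 0.4675 -0.0199]
hs T [ 0.4584 -0.0211] 9.984378152565046 9.491509309545208
side exp crop [355.0981 128.8696]
side exp crop [359.9164 260.4611]
```

Everything agrees with the given sizes:

| Thing | Position or size | Yaw |
|---|---|---|
| Capacitor | (0.4685, -0.019), top at z 0.139 | n/a |
| Box | near the capacitor axis, top at about 0.062 | about 6.5° |
| Heat sink | (0.4587, -0.021) | about 10° |
| Long board | (0.4495, 0.3395) | about -13.5° |
| Square board | (0.632, -0.221) | about 9.8° |
| Large round board | (0.4545, -0.364) | n/a |
| Small round board | (0.627, 0.243) | n/a |

I'll move over the stack.

Request:
step_arm(
  increments=[
    [0.13, -0.33, 0, 0, 0, 12, -1],
    [0.13, -0.33, 0, 0, 0, 12, -1],
    [0.13, -0.33, 0, 0, 0, 12, -1],
    [0.13, -0.33, 0, 0, 0, 12, -1],
    [0.13, -0.33, 0, 0, 0, 12, -1],
    [0.13, -0.33, 0, 0, 0, 12, -1],
    [0.13, -0.33, 0, 0, 0, 12, -1],
    [0.13, -0.33, 0, 0, 0, 12, -1],
    [0.13, -0.33, 0, 0, 0, 12, -1],
    [0.13, -0.33, 0, 0, 0, 12, -1],
  ],
)

```text
t: 3.13
eef_pos: [0.3451, 0.3052, 0.2315]
tool_rot: [0.0, 0.06, 0.998, -0.001]
contact_force: [0.5, -1.0, -0.1]
gripper_width: 0.999
```

Request:
step_arm(
  increments=[
    [0.1255, -0.33, -0.04, 0, 0, 13, -1],
    [0.1255, -0.33, -0.04, 0, 0, 13, -1],
    [0.1255, -0.33, -0.04, 0, 0, 13, -1],
    [0.1255, -0.33, -0.04, 0, 0, 13, -1],
    [0.1255, -0.33, -0.04, 0, 0, 13, -1],
    [0.1255, -0.33, -0.04, 0, 0, 13, -1],
    [0.1255, -0.33, -0.04, 0, 0, 13, -1],
    [0.1255, -0.33, -0.04, 0, 0, 13, -1],
    [0.1255, -0.33, -0.04, 0, 0, 13, -1],
    [0.1255, -0.33, -0.04, 0, 0, 13, -1],
  ],
)

```text
t: 3.97
eef_pos: [0.47, -0.0254, 0.1913]
tool_rot: [0.001, -0.054, 0.999, -0.001]
contact_force: [-0.0, -0.1, -0.2]
gripper_width: 1.001
```

```bash
python3 - <<'E'
from h import *
o=bot.get_obs();print(o["t"],o["eef_pos"],o["q"],o["tool_rot"],o["contact_force"])
E
```

```text
3.9667 [ 0.47004706 -0.02535245  0.19131993] [-0.42696495  0.19009055  0.39330662  2.09336928 -0.09120377  0.8728998
  1.69685231] [ 7.24568256e-04 -5.37288127e-02  9.98554418e-01 -1.32842582e-03] [-0.04847551 -0.14411338 -0.20254246]
```

Request:
step_arm(
  increments=[
    [0, 0, -0.02, 0, 0, 0, -1],
    [0, 0, -0.02, 0, 0, 0, -1],
    [0, 0, -0.02, 0, 0, 0, -1],
    [0, 0, -0.02, 0, 0, 0, -1],
  ],
)

```text
t: 4.3
eef_pos: [0.4685, -0.0185, 0.1717]
tool_rot: [0.0, -0.058, 0.998, 0.0]
contact_force: [0.6, -0.2, 0.9]
gripper_width: 1.001
```

Request:
step_arm(
  increments=[
    [0, 0, -0.03, 0, 0, 0, -1],
    [0, 0, -0.06, 0, 0, 0, -1],
    [0, 0, -0.071, 0, 0, 0, -0.3],
    [0, 0, -0.071, 0, 0, 0, -0.2],
    [0, 0, -0.071, 0, 0, 0, 0],
    [0, 0, -0.071, 0, 0, 0, 0.0],
  ],
)

```text
t: 4.8
eef_pos: [0.4695, -0.0191, 0.1016]
tool_rot: [0.001, -0.058, 0.998, 0.0]
contact_force: [-0.5, 0.6, 0.4]
gripper_width: 0.497
```

```bash
python3 - <<'E'
from h import *
T=cam("top");S=cam("side")
crop(T,327,265,50,7,"pics/g1T.png");crop(S,267,252,50,7,"pics/g1S.png")
E
```

```text
(no output)
```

View pics/g1S.png

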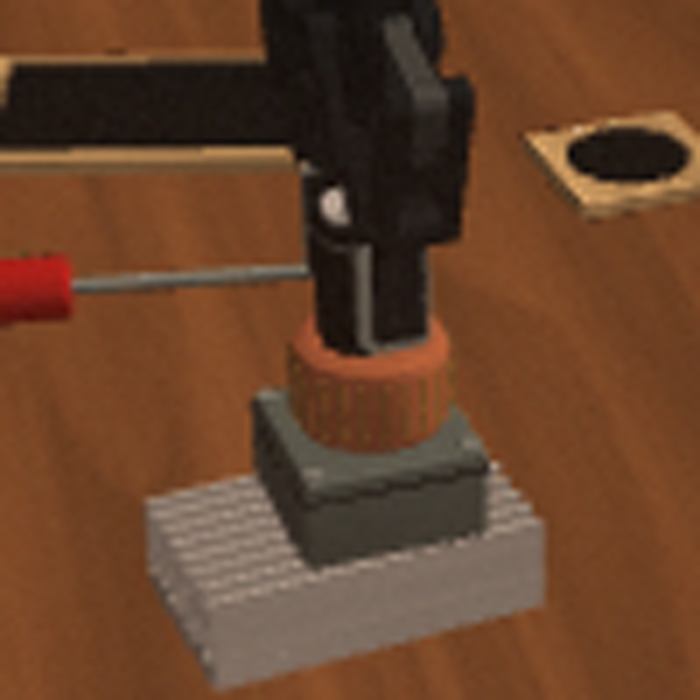

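View pics/g1T.png

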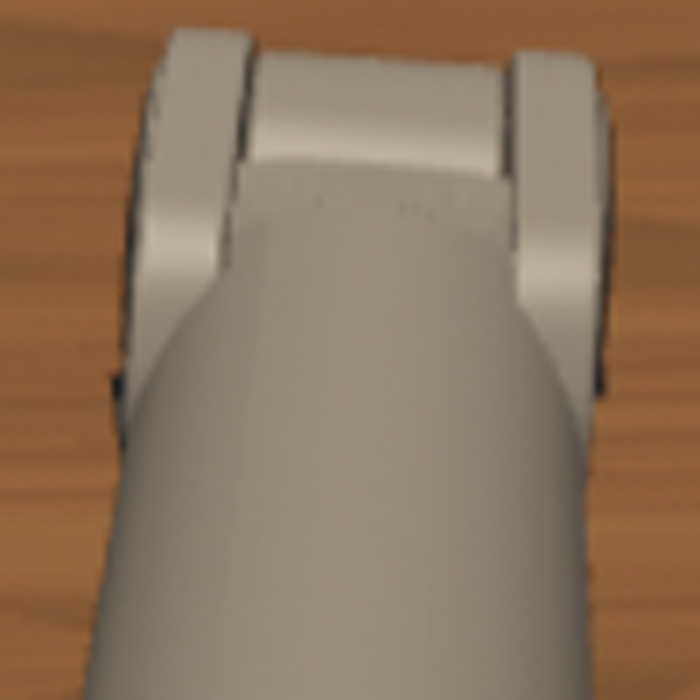

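The side view shows the open fingers straddling the capacitor, with their tips just above the toroid at crop (375,350). The top view is blocked by the arm. I'll close gently.

Request:
step_arm(
  increments=[
    [0, 0, 0, 0, 0, 0, 0.2],
    [0, 0, 0, 0, 0, 0, 0.4],
    [0, 0, 0, 0, 0, 0, 1],
    [0, 0, 0, 0, 0, 0, 1],
    [0, 0, 0, 0, 0, 0, 1],
    [0, 0, 0, 0, 0, 0, 1],
  ],
  force=30,
)

```text
t: 5.4
eef_pos: [0.4691, -0.0192, 0.1013]
tool_rot: [0.001, -0.058, 0.998, 0.0]
contact_force: [-1.7, 1.2, 7.5]
gripper_width: 0.344
```

Request:
step_arm(
  increments=[
    [0, 0, 0.01, 0, 0, 0, 1],
    [0, 0, 0.03, 0, 0, 0, 1],
    [0, 0, 0.06, 0, 0, 0, 1],
    [0, 0, 0.08, 0, 0, 0, 1],
    [0, 0, 0.08, 0, 0, 0, 1],
  ],
)

```text
t: 5.82
eef_pos: [0.4709, -0.0196, 0.1847]
tool_rot: [0.004, -0.057, 0.998, 0.0]
contact_force: [1.2, -0.5, -0.3]
gripper_width: 0.344
```

```bash
python3 - <<'E'
from h import *
S=cam("side")
crop(S,267,225,75,5,"pics/g2S.png")
E
```

```text
(no output)
```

View pics/g2S.png

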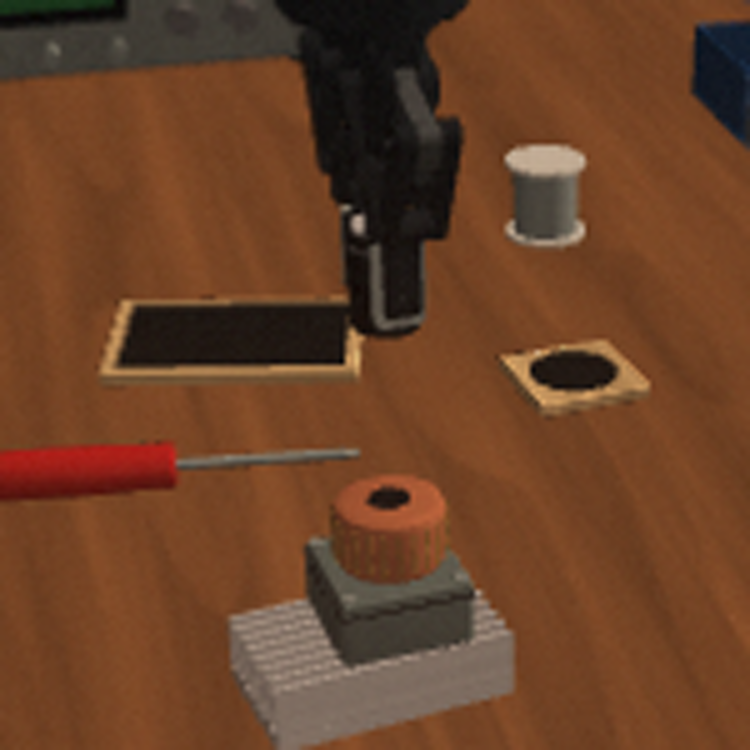

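The capacitor is lifted and held, with the rest of the stack undisturbed. I'll carry it to the small round board.

Request:
step_arm(
  increments=[
    [0.01, 0.016, 0, 0, 0, 0, 1],
    [0.028, 0.046, 0, 0, 0, 0, 1],
    [0.049, 0.081, 0, 0, 0, 0, 1],
    [0.07, 0.116, 0, 0, 0, 0, 1],
    [0.09, 0.15, 0, 0, 0, 0, 1],
    [0.11, 0.185, 0, 0, 0, 0, 1],
    [0.13, 0.217, 0, 0, 0, 0, 1],
    [0.146, 0.242, -0.01, 0, 0, 0, 1],
    [0.155, 0.257, -0.02, 0, 0, 0, 1],
    [0.158, 0.262, -0.03, 0, 0, 0, 1],
  ],
)

```text
t: 6.7
eef_pos: [0.6263, 0.2465, 0.1483]
tool_rot: [-0.001, -0.06, 0.998, 0.0]
contact_force: [-0.0, 0.2, -0.6]
gripper_width: 0.343
```

Request:
step_arm(
  increments=[
    [0, 0, -0.025, 0, 0, 0, 1],
    [0, 0, -0.05, 0, 0, 0, 1],
    [0, 0, -0.075, 0, 0, 0, 1],
    [0, 0, -0.09, 0, 0, 0, 1],
    [0, 0, -0.1, 0, 0, 0, 1],
    [0, 0, -0.1, 0, 0, 0, 1],
    [0, 0, -0.1, 0, 0, 0, 1],
  ],
)

```text
t: 7.28
eef_pos: [0.626, 0.2416, 0.05]
tool_rot: [-0.001, -0.057, 0.998, -0.0]
contact_force: [-0.2, -0.4, 0.5]
gripper_width: 0.344
```

```bash
python3 - <<'E'
from h import *
S=cam("side")
o=bot.get_obs();print(o["t"],o["eef_pos"],o["q"],o["contact_force"])
crop(S,307,205,60,6,"pics/p1S.png")
E
```

```text
7.3333 [0.62679663 0.24209646 0.05105095] [-0.63879964  0.68199704  0.25471182  1.70461813 -0.22665052  0.78312461
  1.40821647] [ 0.92947986 -0.63527535  0.1656485 ]
```

View pics/p1S.png

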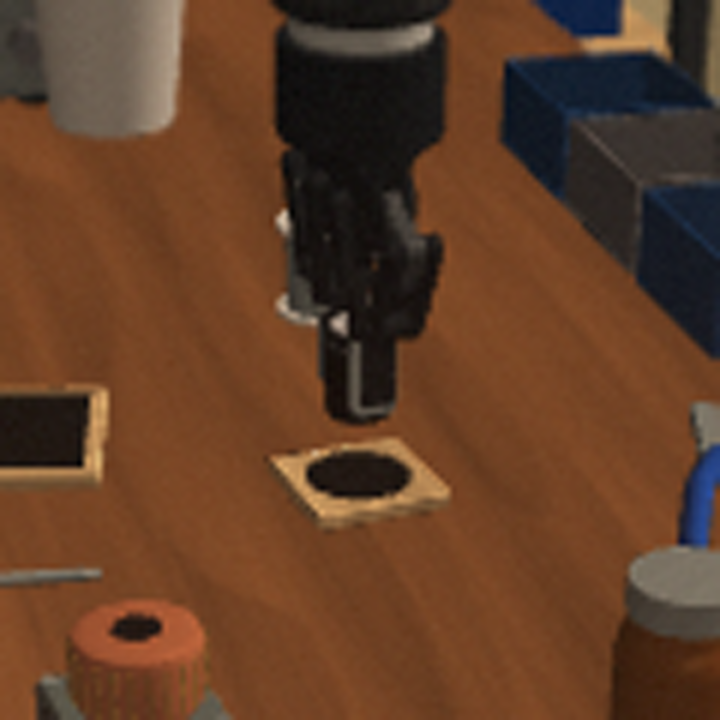

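Request:
step_arm(
  increments=[
    [0, 0.0005, -0.01, 0, 0, 0, 1],
    [0, 0.0005, -0.02, 0, 0, 0, 1],
    [0, 0.0005, -0.028, 0, 0, 0, 1],
    [0, 0.0005, -0.032, 0, 0, 0, 1],
    [0, 0.0005, -0.034, 0, 0, 0, 1],
    [0, 0.0005, -0.034, 0, 0, 0, 1],
    [0, 0.0005, -0.034, 0, 0, 0, 1],
  ],
)

```text
t: 7.92
eef_pos: [0.6264, 0.2431, 0.0162]
tool_rot: [0.0, -0.058, 0.998, -0.0]
contact_force: [-0.3, -0.5, -0.1]
gripper_width: 0.344
```

Request:
step_arm(
  increments=[
    [0, 0, -0.001, 0, 0, 0, 1],
    [0, 0, -0.001, 0, 0, 0, 1],
    [0, 0, -0.001, 0, 0, 0, 1],
  ],
)

```text
t: 8.17
eef_pos: [0.6266, 0.2431, 0.0155]
tool_rot: [0.0, -0.058, 0.998, 0.0]
contact_force: [0.0, -0.4, 1.0]
gripper_width: 0.341
```

Request:
step_arm(
  increments=[
    [0, 0, -0.001, 0, 0, 0, 1],
    [0, 0, -0.001, 0, 0, 0, 1],
    [0, 0, -0.001, 0, 0, 0, 1],
  ],
)

```text
t: 8.42
eef_pos: [0.6267, 0.2432, 0.0154]
tool_rot: [0.0, -0.058, 0.998, 0.0]
contact_force: [-1.9, -1.0, 7.5]
gripper_width: 0.344
```

It's in contact, so I'll open and retreat.

Request:
step_arm(
  increments=[
    [0, 0, 0.0005, 0, 0, 0, 0.2],
    [0, 0, 0.0005, 0, 0, 0, 0.1],
    [0, 0, 0.0005, 0, 0, 0, 0],
    [0, 0, 0.0005, 0, 0, 0, -0.3],
    [0, 0, 0.0005, 0, 0, 0, -0.5],
    [0, 0, 0.03, 0, 0, 0, -0.5],
    [0, 0, 0.07, 0, 0, 0, -0.7],
    [0, 0, 0.11, 0, 0, 0, -1],
    [0, 0, 0.15, 0, 0, 0, -1],
  ],
)

```text
t: 9.17
eef_pos: [0.6259, 0.2428, 0.1656]
tool_rot: [-0.0, -0.058, 0.998, -0.0]
contact_force: [0.7, 0.1, -0.6]
gripper_width: 1.002
```

```bash
python3 - <<'E'
from h import *
S=cam("side")
o=bot.get_obs();print(o["t"],o["eef_pos"])
crop(S,307,205,60,6,"pics/p2S.png")
E
```

```text
9.2167 [0.63070309 0.24423052 0.17505442]
```

View pics/p2S.png

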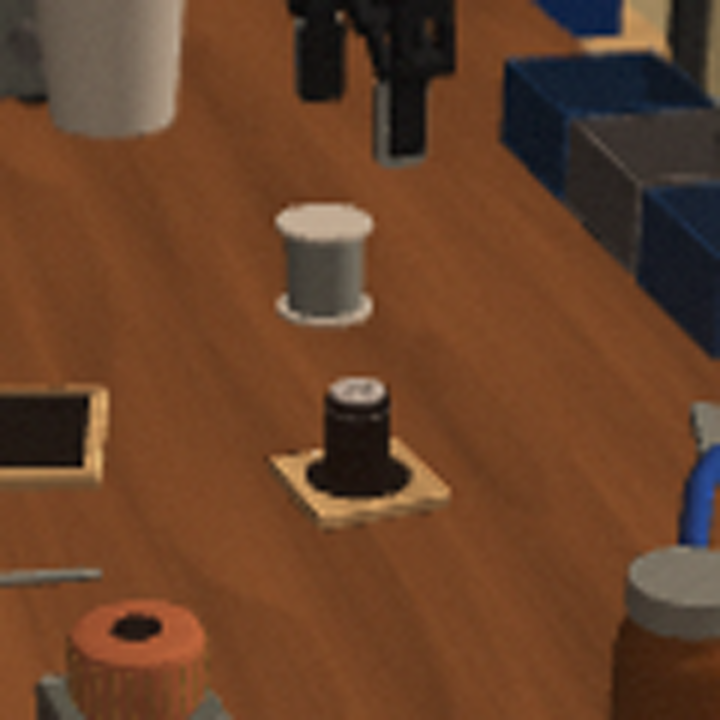

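The capacitor stands upright, centred on its inlay. Next I'll go to the toroid.

Request:
step_arm(
  increments=[
    [-0.02, -0.033, 0, 0, 0, 0, -1],
    [-0.04, -0.066, 0, 0, 0, 0, -1],
    [-0.06, -0.099, 0, 0, 0, 0, -1],
    [-0.08, -0.132, 0, 0, 0, 0, -1],
    [-0.1, -0.165, 0, 0, 0, 0, -1],
    [-0.12, -0.198, 0, 0, 0, 0, -1],
    [-0.14, -0.231, 0, 0, 0, 0, -1],
    [-0.152, -0.252, -0.01, 0, 0, 0, -1],
    [-0.1585, -0.262, -0.03, 0, 0, 0, -1],
    [-0.1585, -0.262, -0.03, 0, 0, 0, -1],
  ],
)

```text
t: 10.05
eef_pos: [0.4642, -0.0217, 0.1321]
tool_rot: [-0.003, -0.055, 0.998, -0.0]
contact_force: [-1.3, 0.3, -0.3]
gripper_width: 1.002
```

Request:
step_arm(
  increments=[
    [0, 0, -0.01, 0, 0, 0, -1],
    [0, 0, -0.025, 0, 0, 0, -1],
    [0, 0, -0.045, 0, 0, 0, -1],
    [0, 0, -0.058, 0, 0, 0, -1],
    [0, 0, -0.064, 0, 0, 0, -0.6],
    [0, 0, -0.064, 0, 0, 0, -0.4],
    [0, 0, -0.064, 0, 0, 0, -0.4],
  ],
)

```text
t: 10.63
eef_pos: [0.4686, -0.0181, 0.0705]
tool_rot: [0.0, -0.058, 0.998, 0.0]
contact_force: [0.1, 1.1, 0.8]
gripper_width: 0.7
```

```bash
python3 - <<'E'
from h import *
S=cam("side")
o=bot.get_obs();print(o["t"],o["eef_pos"],o["contact_force"])
crop(S,267,252,50,7,"pics/t1S.png")
E
```

```text
10.6833 [ 0.4687822  -0.01836855  0.07084184] [-0.0108687  -0.46743827  0.45630612]
```

View pics/t1S.png

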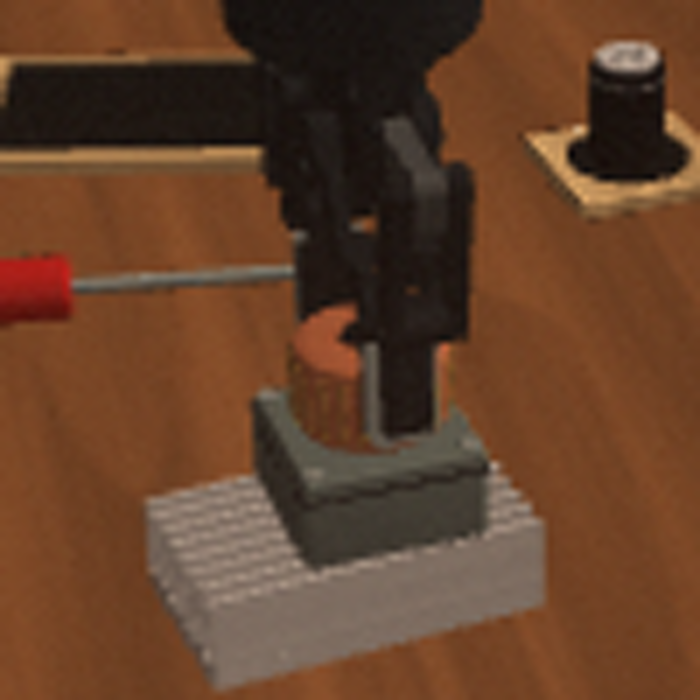

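The fingers straddle the toroid, centred once parallax is allowed for. I'll close.

Request:
step_arm(
  increments=[
    [0, 0, 0, 0, 0, 0, 0],
    [0, 0, 0, 0, 0, 0, 0.5],
    [0, 0, 0, 0, 0, 0, 1],
    [0, 0, 0, 0, 0, 0, 1],
    [0, 0, 0, 0, 0, 0, 1],
  ],
  force=40,
)

```text
t: 11.1
eef_pos: [0.4688, -0.0185, 0.0714]
tool_rot: [0.001, -0.058, 0.998, 0.0]
contact_force: [-1.2, 1.0, 5.7]
gripper_width: 0.568
```

Request:
step_arm(
  increments=[
    [0, 0, 0.005, 0, 0, 0, 1],
    [0, 0, 0.02, 0, 0, 0, 1],
    [0, 0, 0.04, 0, 0, 0, 1],
    [0, 0, 0.055, 0, 0, 0, 1],
    [0, 0, 0.06, 0, 0, 0, 1],
  ],
)

```text
t: 11.52
eef_pos: [0.4689, -0.019, 0.1325]
tool_rot: [0.002, -0.058, 0.998, 0.0]
contact_force: [0.8, 0.6, -2.1]
gripper_width: 0.567
```

```bash
python3 - <<'E'
from h import *
S=cam("side")
o=bot.get_obs();print(o["t"],o["eef_pos"],o["contact_force"])
crop(S,267,240,60,6,"pics/t2S.png")
E
```

```text
11.5667 [ 0.46900431 -0.01893157  0.13232077] [-0.09145152  0.53129575 -1.03851322]
```

View pics/t2S.png

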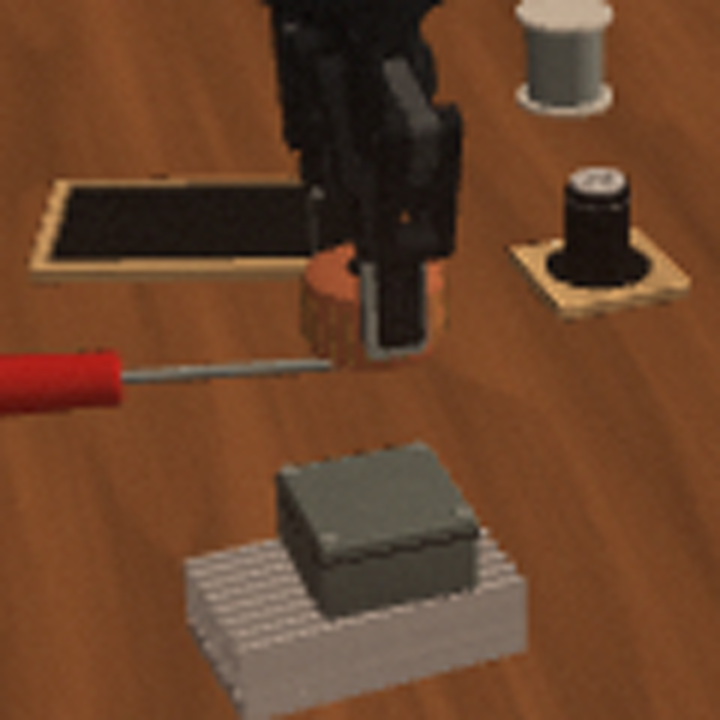

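The toroid is lifted level and the box is undisturbed. I'll carry it to the large round board.

Request:
step_arm(
  increments=[
    [0, -0.015, 0, 0, 0, 0, 1],
    [-0.002, -0.05, 0, 0, 0, 0, 1],
    [-0.004, -0.088, 0, 0, 0, 0, 1],
    [-0.006, -0.128, 0, 0, 0, 0, 1],
    [-0.007, -0.168, 0, 0, 0, 0, 1],
    [-0.008, -0.208, 0, 0, 0, 0, 1],
    [-0.01, -0.248, 0, 0, 0, 0, 1],
    [-0.012, -0.288, 0, 0, 0, 0, 1],
    [-0.013, -0.323, 0, 0, 0, 0, 1],
    [-0.0142, -0.3458, 0, 0, 0, 0, 1],
  ],
)

```text
t: 12.4
eef_pos: [0.452, -0.3688, 0.1296]
tool_rot: [-0.001, -0.056, 0.998, -0.001]
contact_force: [-0.1, -0.8, -1.3]
gripper_width: 0.568
```

Request:
step_arm(
  increments=[
    [0, 0, -0.01, 0, 0, 0, 1],
    [0, 0, -0.03, 0, 0, 0, 1],
    [0, 0, -0.05, 0, 0, 0, 1],
    [0, 0, -0.07, 0, 0, 0, 1],
    [0, 0, -0.085, 0, 0, 0, 1],
    [0, 0, -0.092, 0, 0, 0, 1],
    [0, 0, -0.095, 0, 0, 0, 1],
    [0, 0, -0.095, 0, 0, 0, 1],
  ],
)

```text
t: 13.07
eef_pos: [0.4532, -0.3642, 0.0345]
tool_rot: [-0.001, -0.058, 0.998, 0.0]
contact_force: [0.5, 0.1, -1.3]
gripper_width: 0.567
```

```bash
python3 - <<'E'
from h import *
S=cam("side")
o=bot.get_obs();print(o["t"],o["eef_pos"],o["contact_force"],o["q"])
crop(S,306,380,60,6,"pics/t3S.png")
E
```

```text
13.1167 [ 0.45368411 -0.36465661  0.03535954] [-0.48750587 -0.2338598  -1.31502992] [ 0.29574373  0.60821605  0.36312505  1.94142132 -0.34110443  0.65170073
  2.55952778]
```

View pics/t3S.png

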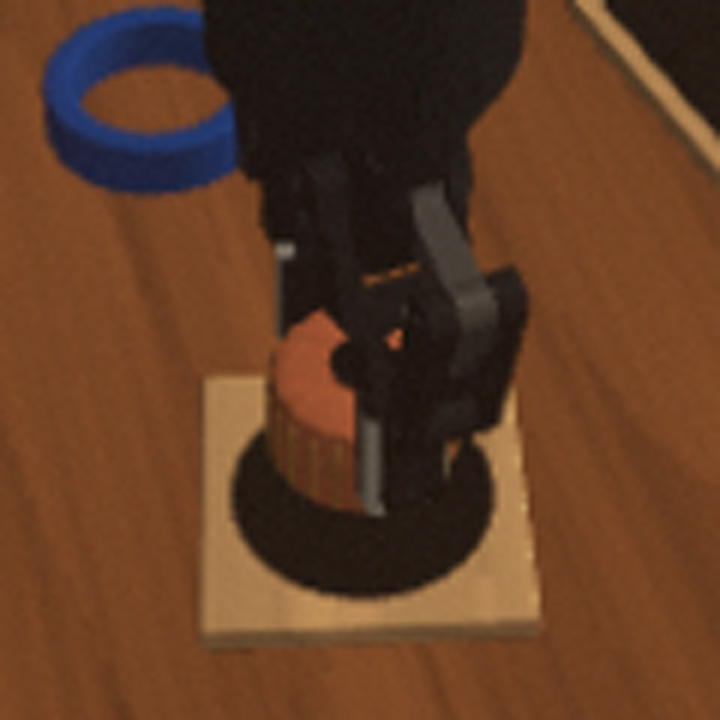

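Request:
step_arm(
  increments=[
    [0, 0, -0.006, 0, 0, 0, 1],
    [0, 0, -0.013, 0, 0, 0, 1],
    [0, 0, -0.017, 0, 0, 0, 1],
    [0, 0, -0.0185, 0, 0, 0, 1],
    [0, 0, -0.0195, 0, 0, 0, 1],
    [0, 0, -0.0195, 0, 0, 0, 1],
    [0, 0, -0.0195, 0, 0, 0, 1],
  ],
)

```text
t: 13.7
eef_pos: [0.4537, -0.3648, 0.0159]
tool_rot: [0.0, -0.058, 0.998, -0.0]
contact_force: [0.3, 0.7, -1.3]
gripper_width: 0.57
```

Request:
step_arm(
  increments=[
    [0, 0, -0.001, 0, 0, 0, 1],
    [0, 0, -0.001, 0, 0, 0, 1],
    [0, 0, -0.001, 0, 0, 0, 1],
  ],
)

```text
t: 13.95
eef_pos: [0.4539, -0.365, 0.0154]
tool_rot: [0.0, -0.058, 0.998, -0.0]
contact_force: [-1.4, 1.7, 6.0]
gripper_width: 0.569
```

Contact is felt, so I'll open and retreat.

Request:
step_arm(
  increments=[
    [0, 0, 0.0005, 0, 0, 0, -0.2],
    [0, 0, 0.0005, 0, 0, 0, -0.3],
    [0, 0, 0.0005, 0, 0, 0, -0.5],
    [0, 0, 0.0005, 0, 0, 0, -0.7],
    [0, 0, 0.0005, 0, 0, 0, -0.9],
    [0, 0, 0.03, 0, 0, 0, -1],
    [0, 0, 0.07, 0, 0, 0, -1],
    [0, 0, 0.11, 0, 0, 0, -1],
  ],
)

```text
t: 14.62
eef_pos: [0.4526, -0.3642, 0.1251]
tool_rot: [-0.001, -0.058, 0.998, 0.001]
contact_force: [0.9, -1.0, -0.6]
gripper_width: 1.0
```

Request:
step_arm(
  increments=[
    [0, 0.04, 0, 0, 0, 0, -1],
    [0.002, 0.08, 0, 0, 0, 0, -1],
    [0.004, 0.12, 0, 0, 0, 0, -1],
    [0.006, 0.16, 0, 0, 0, 0, -1],
    [0.008, 0.2, 0, 0, 0, 0, -1],
    [0.008, 0.2, 0, 0, 0, 0, -1],
  ],
)

```text
t: 15.12
eef_pos: [0.4623, -0.156, 0.1243]
tool_rot: [-0.0, -0.063, 0.998, 0.002]
contact_force: [0.1, -0.2, -0.2]
gripper_width: 1.001
```

```bash
python3 - <<'E'
from h import *
S=cam("side");T=cam("top")
o=bot.get_obs();print(o["t"],o["eef_pos"],o["contact_force"])
a=S["color"][180:300,190:310];b=S["color"][340:460,246:366];c=T["color"][220:340,260:380];d=T["color"][220:340,416:536]
cv2.imwrite("pics/t4.png",cv2.resize(np.vstack([np.hstack([a,b]),np.hstack([c,d])])[:,:,::-1],None,fx=2.5,fy=2.5,interpolation=2))
E
```

```text
15.2167 [ 0.46204227 -0.16275252  0.12485439] [ 0.36740841 -0.93518158  0.04271603]
```

View pics/t4.png

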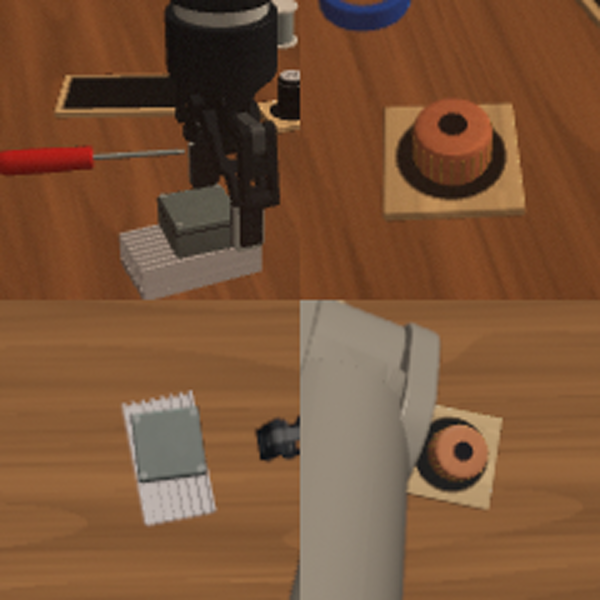

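The toroid sits centred on its inlay. Now I'll measure the bare box more exactly.

```bash
python3 - <<'E'
from h import *
np.set_printoptions(precision=4,suppress=True)
T=cam("top");S=cam("side")
crop(T,327,283,35,10,"pics/b1T.png")
im=T["color"].astype(int); m=((im[:,:,1]>im[:,:,0]-2)&(im[:,:,1]<165)&(im[:,:,1]>70)).astype(np.uint8)
m[:,:300]=0;m[:,360:]=0;m[:250]=0;m[320:]=0
m=cv2.morphologyEx(m,cv2.MORPH_OPEN,np.ones((5,5),np.uint8))
ys,xs=np.nonzero(m);print(len(xs),xs.min(),xs.max(),ys.min(),ys.max())
P=np.array([onplane(T,p,.064)[:2] for p in np.c_[xs,ys].astype(float)])
print(P.mean(0),cv2.minAreaRect((P*1000).astype(np.float32)))
E
```

```text
673 314 340 264 291
[ 0.4667 -0.0197] ((466.4217834472656, -19.978757858276367), (56.86317825317383, 59.18633270263672), 88.7967758178711)
```

View pics/b1T.png

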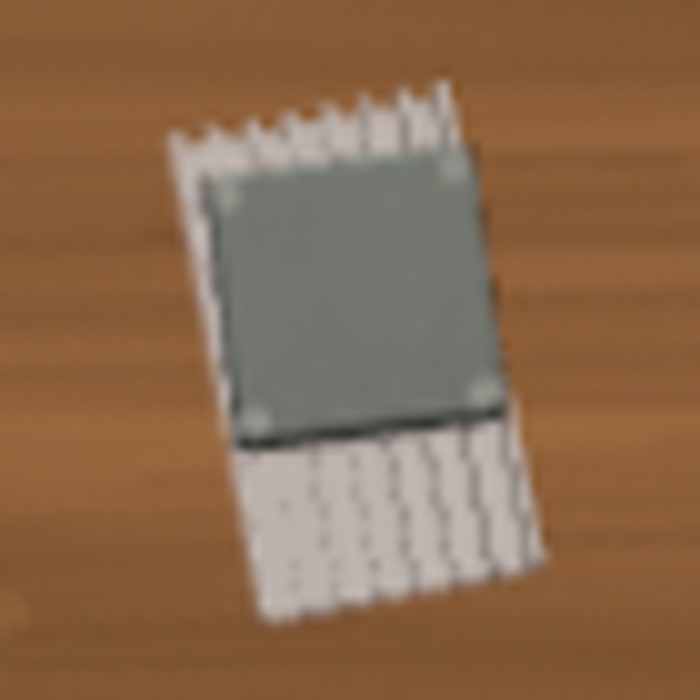

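Box yaw is about 6°, which matches the jaws at 96.6°. Its centre is about (0.4677, -0.0197).

Request:
step_arm(
  increments=[
    [0.001, 0.02, 0, 0, 0, 0, -1],
    [0.003, 0.055, 0, 0, 0, 0, -1],
    [0.005, 0.09, 0, 0, 0, 0, -1],
    [0.006, 0.12, 0, 0, 0, 0, -1],
    [0.006, 0.138, 0, 0, 0, 0, -1],
    [0.006, 0.144, 0, 0, 0, 0, -1],
    [0.006, 0.144, -0.01, 0, 0, 0, -1],
    [0.006, 0.144, -0.02, 0, 0, 0, -1],
  ],
)

```text
t: 15.98
eef_pos: [0.4682, -0.0226, 0.1044]
tool_rot: [0.001, -0.057, 0.998, -0.0]
contact_force: [0.1, -0.7, -0.5]
gripper_width: 1.002
```

```bash
python3 - <<'E'
from h import *
o=bot.get_obs();print(o["t"],o["eef_pos"],o["contact_force"],o["tool_rot"])
E
```

```text
15.9833 [ 0.46821376 -0.02257691  0.1044177 ] [ 0.13041898 -0.68292929 -0.53968146] [ 7.55862952e-04 -5.66470660e-02  9.98393932e-01 -3.07699267e-04]
```

Request:
step_arm(
  increments=[
    [0, 0, -0.015, 0, 0, 0, -1],
    [0, 0.001, -0.03, 0, 0, 0, -1],
    [0, 0.001, -0.045, 0, 0, 0, -1],
    [0, 0.001, -0.058, 0, 0, 0, -1],
    [0, 0.001, -0.066, 0, 0, 0, -1],
    [0, 0.001, -0.066, 0, 0, 0, -1],
    [0, 0.001, -0.066, 0, 0, 0, -1],
  ],
)

```text
t: 16.57
eef_pos: [0.4672, -0.0213, 0.0382]
tool_rot: [-0.001, -0.056, 0.998, -0.0]
contact_force: [-0.8, 0.0, 0.3]
gripper_width: 0.999
```

```bash
python3 - <<'E'
from h import *
S=cam("side")
o=bot.get_obs();print(o["t"],o["eef_pos"],o["contact_force"])
crop(S,267,262,50,7,"pics/b2S.png")
E
```

```text
16.6167 [ 0.46767839 -0.02087882  0.03879372] [0.11351525 0.36763796 0.14543246]
```

View pics/b2S.png

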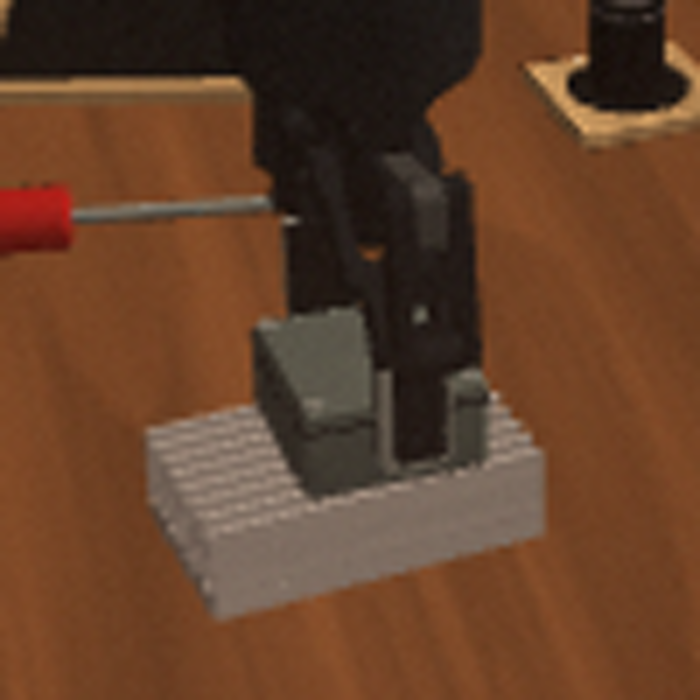

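Request:
step_arm(
  increments=[
    [0, 0.001, 0, 0, 0, 0, -0.7],
    [0, 0.001, 0, 0, 0, 0, -0.4],
    [0, 0.001, 0, 0, 0, 0, 0],
    [0, 0.001, 0, 0, 0, 0, 0.5],
    [0, 0.001, 0, 0, 0, 0, 1],
    [0, 0.001, 0, 0, 0, 0, 1],
  ],
)

```text
t: 17.12
eef_pos: [0.4683, -0.0187, 0.0396]
tool_rot: [0.001, -0.058, 0.998, 0.0]
contact_force: [-0.5, -0.4, 5.9]
gripper_width: 0.695
```

Request:
step_arm(
  increments=[
    [0, 0, 0.005, 0, 0, 0, 1],
    [0, 0, 0.02, 0, 0, 0, 1],
    [0, 0, 0.04, 0, 0, 0, 1],
    [0, 0, 0.06, 0, 0, 0, 1],
    [0, 0, 0.06, 0, 0, 0, 1],
  ],
)

```text
t: 17.53
eef_pos: [0.4696, -0.0186, 0.1019]
tool_rot: [0.003, -0.058, 0.998, 0.0]
contact_force: [1.4, 0.1, -1.8]
gripper_width: 0.696
```

```bash
python3 - <<'E'
from h import *
S=cam("side")
o=bot.get_obs();print(o["t"],o["eef_pos"],o["contact_force"])
crop(S,267,240,60,6,"pics/b3S.png")
E
```

```text
17.5833 [ 0.46890565 -0.018414    0.1004242 ] [ 0.91458049  0.16801851 -1.84753862]
```

View pics/b3S.png

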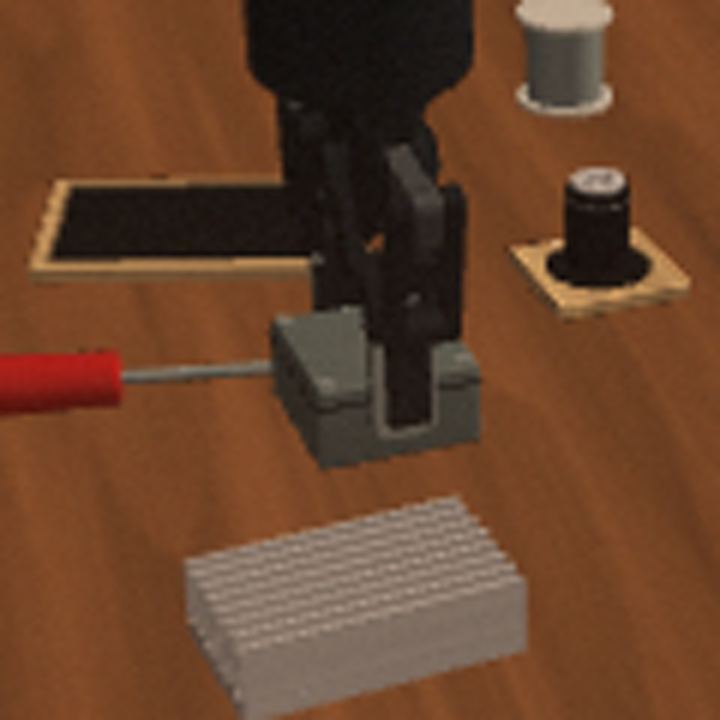

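The box is lifted level. I'll carry it to the square board and turn it +3.5°.

Request:
step_arm(
  increments=[
    [0.008, -0.01, 0, 0, 0, 0, 1],
    [0.025, -0.031, 0, 0, 0, 1, 1],
    [0.047, -0.058, 0, 0, 0, 2, 1],
    [0.07, -0.087, 0, 0, 0, 3, 1],
    [0.093, -0.116, 0, 0, 0, 3.5, 1],
    [0.116, -0.144, 0, 0, 0, 3.5, 1],
    [0.138, -0.17, 0, 0, 0, 3.5, 1],
    [0.154, -0.191, 0, 0, 0, 3.5, 1],
    [0.163, -0.2023, 0, 0, 0, 3.5, 1],
    [0.163, -0.2023, 0, 0, 0, 3.5, 1],
  ],
)

```text
t: 18.42
eef_pos: [0.6311, -0.2247, 0.0973]
tool_rot: [-0.0, -0.087, 0.996, -0.001]
contact_force: [0.4, 0.1, -1.5]
gripper_width: 0.695
```

Request:
step_arm(
  increments=[
    [0, 0, -0.01, 0, 0, 0, 1],
    [0, 0, -0.025, 0, 0, 0, 1],
    [0, 0, -0.045, 0, 0, 0, 1],
    [0, 0, -0.06, 0, 0, 0, 1],
    [0, 0, -0.065, 0, 0, 0, 1],
    [0, 0, -0.065, 0, 0, 0, 1],
    [0, 0, -0.065, 0, 0, 0, 1],
  ],
)

```text
t: 19.0
eef_pos: [0.6304, -0.2205, 0.0336]
tool_rot: [-0.0, -0.088, 0.996, 0.0]
contact_force: [0.4, -0.2, -1.7]
gripper_width: 0.692
```

```bash
python3 - <<'E'
from h import *
S=cam("side")
o=bot.get_obs();print(o["t"],o["eef_pos"],o["contact_force"],o["q"])
crop(S,374,310,60,6,"pics/b4S.png")
E
```

```text
19.05 [ 0.63101483 -0.22096328  0.03438505] [ 0.96066705 -0.88450316 -2.41363403] [ 0.02034927  0.71002138  0.32103674  1.72230083 -0.30395425  0.75764102
  2.23887932]
```

View pics/b4S.png

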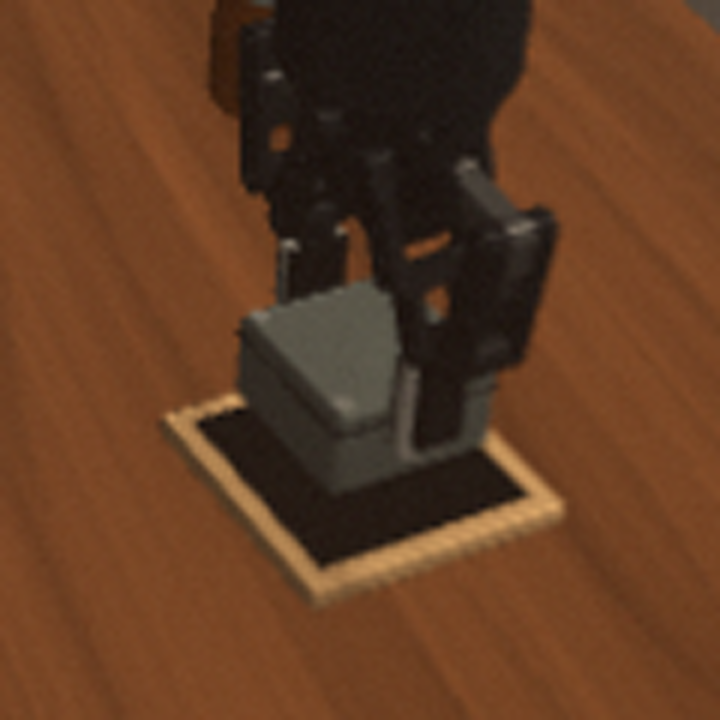

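Request:
step_arm(
  increments=[
    [0.0005, 0, -0.006, 0, 0, 0, 1],
    [0.001, 0, -0.012, 0, 0, 0, 1],
    [0.001, 0, -0.016, 0, 0, 0, 1],
    [0.001, 0, -0.0175, 0, 0, 0, 1],
    [0.001, 0, -0.0185, 0, 0, 0, 1],
    [0.001, 0, -0.0185, 0, 0, 0, 1],
    [0.001, 0, -0.0185, 0, 0, 0, 1],
  ],
)

```text
t: 19.63
eef_pos: [0.6313, -0.2208, 0.0157]
tool_rot: [-0.0, -0.088, 0.996, 0.0]
contact_force: [-3.0, 2.0, 4.4]
gripper_width: 0.695
```

Request:
step_arm(
  increments=[
    [0, 0, -0.001, 0, 0, 0, 1],
    [0, 0, -0.001, 0, 0, 0, 1],
    [0, 0, -0.001, 0, 0, 0, 1],
  ],
)

```text
t: 19.88
eef_pos: [0.6313, -0.2208, 0.0157]
tool_rot: [-0.0, -0.088, 0.996, 0.001]
contact_force: [-6.7, 3.4, 13.3]
gripper_width: 0.69
```

Firm contact. I'll open and retreat toward the stack.

Request:
step_arm(
  increments=[
    [0, 0, 0.001, 0, 0, 0, -0.45],
    [0, 0, 0.001, 0, 0, 0, -0.6],
    [0, 0, 0.001, 0, 0, 0, -0.8],
    [0, 0, 0.001, 0, 0, 0, -1],
    [0, 0, 0.001, 0, 0, 0, -1],
    [0, 0, 0.01, 0, 0, 0, -1],
    [0, 0, 0.04, 0, 0, 0, -1],
    [0, 0, 0.08, 0, 0, 0, -1],
    [0, 0, 0.1, 0, 0, 0, -1],
  ],
)

```text
t: 20.63
eef_pos: [0.6332, -0.2221, 0.1188]
tool_rot: [0.002, -0.088, 0.996, -0.001]
contact_force: [0.8, -1.0, 0.5]
gripper_width: 1.001
```

Request:
step_arm(
  increments=[
    [-0.03, 0.02, 0, 0, 0, 0, -1],
    [-0.06, 0.04, 0, 0, 0, 0, -1],
    [-0.09, 0.06, 0, 0, 0, 0, -1],
    [-0.12, 0.08, 0, 0, 0, 0, -1],
    [-0.14, 0.1, 0, 0, 0, 0, -1],
    [-0.14, 0.1, 0, 0, 0, 0, -1],
  ],
)

```text
t: 21.13
eef_pos: [0.4869, -0.1173, 0.1141]
tool_rot: [-0.002, -0.09, 0.996, 0.002]
contact_force: [-0.5, 0.3, 0.1]
gripper_width: 0.998
```

```bash
python3 - <<'E'
from h import *
S=cam("side");T=cam("top")
o=bot.get_obs();print(o["t"],o["eef_pos"],o["contact_force"],o["tool_rot"])
a=S["color"][180:300,190:310];b=S["color"][260:380,314:434];c=T["color"][220:340,260:380];d=T["color"][150:270,350:470]
cv2.imwrite("pics/b5.png",cv2.resize(np.vstack([np.hstack([a,b]),np.hstack([c,d])])[:,:,::-1],None,fx=2.5,fy=2.5,interpolation=2))
crop(T,327,283,35,10,"pics/h1T.png")
E
```

```text
21.2333 [ 0.49165481 -0.1203326   0.11509153] [0.5168614  0.12441118 0.89846908] [ 5.92686179e-04 -8.88563276e-02  9.96044255e-01  2.10557253e-04]
```

View pics/b5.png

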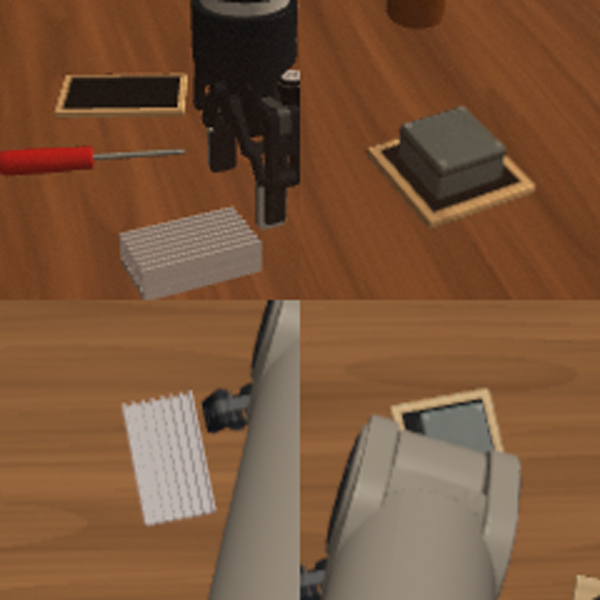

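View pics/h1T.png

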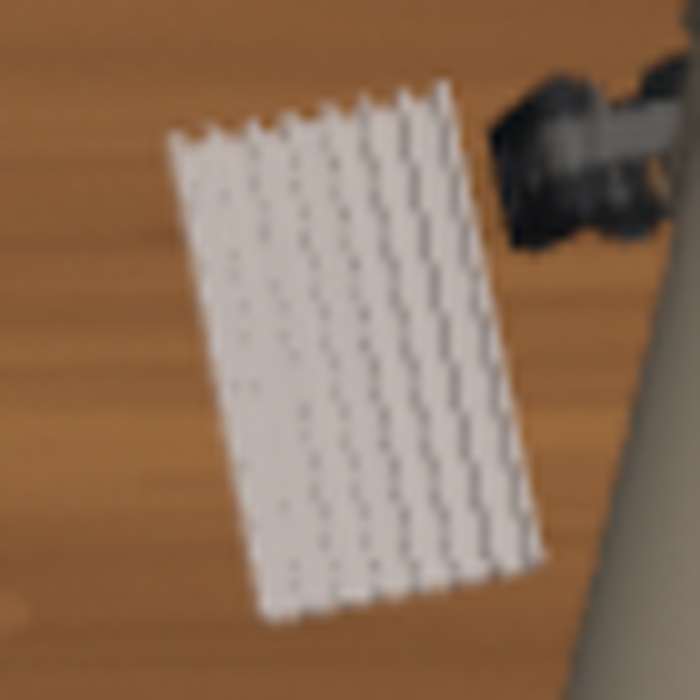

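The box is centred and squared on its board and the heat sink is unmoved: centre (0.4585, -0.021), yaw about 10°. The jaws are at 100.1°, so they're aligned. I'll move over it.

Request:
step_arm(
  increments=[
    [-0.006, 0.018, 0, 0, 0, 0, -1],
    [-0.016, 0.048, 0, 0, 0, 0, -1],
    [-0.027, 0.08, 0, 0, 0, 0, -1],
    [-0.032, 0.096, 0, 0, 0, 0, -1],
    [-0.0333, 0.1, -0.015, 0, 0, 0, -1],
    [-0.0333, 0.1, -0.03, 0, 0, 0, -1],
    [-0.0333, 0.1, -0.045, 0, 0, 0, -1],
    [-0.0333, 0.1, -0.055, 0, 0, 0, -1],
    [-0.0333, 0.1, -0.055, 0, 0, 0, -1],
    [-0.0333, 0.1, -0.055, 0, 0, 0, -1],
  ],
)

```text
t: 22.07
eef_pos: [0.4589, -0.0217, 0.0592]
tool_rot: [-0.0, -0.088, 0.996, -0.0]
contact_force: [-0.1, 0.0, -0.1]
gripper_width: 1.002
```

```bash
python3 - <<'E'
from h import *
S=cam("side")
o=bot.get_obs();print(o["t"],o["eef_pos"],o["contact_force"],o["q"])
crop(S,267,262,50,7,"pics/h2S.png")
E
```

```text
22.1167 [ 0.45916833 -0.02160997  0.0596799 ] [0.35985572 0.35571178 0.85072191] [-0.35255697  0.40600586  0.31722069  2.21299754 -0.23622939  0.55273556
  1.88875929]
```

View pics/h2S.png

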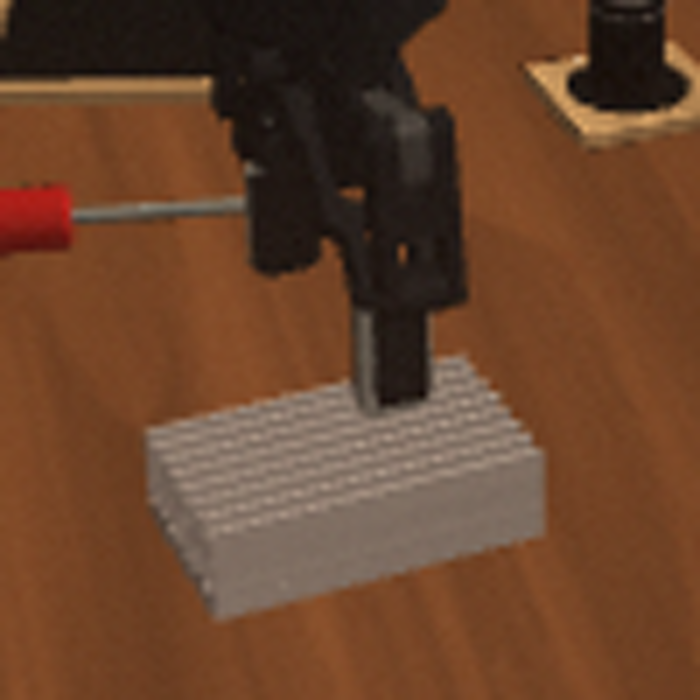

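Request:
step_arm(
  increments=[
    [0, 0.0005, -0.012, 0, 0, 0, -1],
    [0, 0.0005, -0.022, 0, 0, 0, -1],
    [0, 0.0005, -0.03, 0, 0, 0, -1],
    [0, 0.0005, -0.037, 0, 0, 0, -1],
    [0, 0.0005, -0.044, 0, 0, 0, -1],
    [0, 0.0005, -0.05, 0, 0, 0, -1],
    [0, 0.0005, -0.052, 0, 0, 0, -1],
    [0, 0.0005, -0.052, 0, 0, 0, -1],
  ],
)

```text
t: 22.78
eef_pos: [0.458, -0.0206, 0.0068]
tool_rot: [-0.001, -0.088, 0.996, -0.0]
contact_force: [0.3, 0.6, -1.0]
gripper_width: 1.001
```

```bash
python3 - <<'E'
from h import *
S=cam("side")
o=bot.get_obs();print(o["t"],o["eef_pos"],o["contact_force"])
crop(S,267,262,50,7,"pics/h3S.png")
E
```

```text
22.8333 [ 0.45821115 -0.02061702  0.00712145] [-1.62803438  0.27746956  0.61963309]
```

View pics/h3S.png

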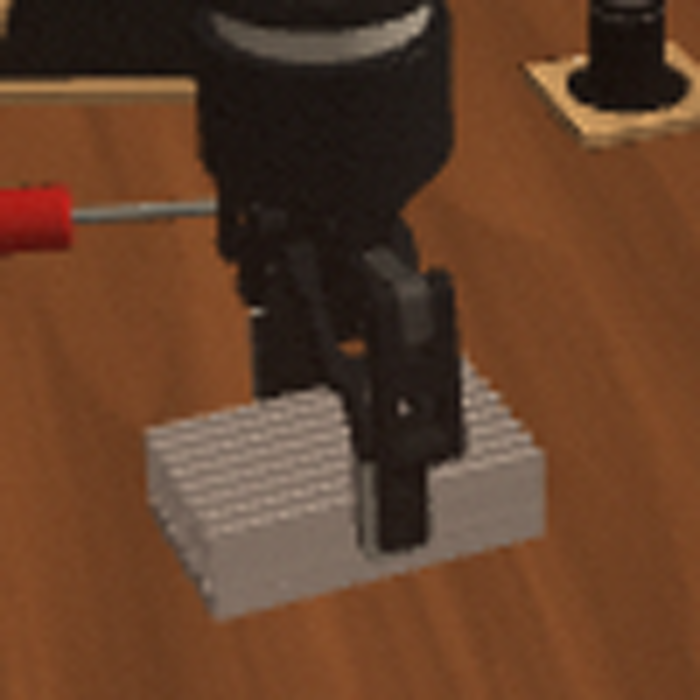

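Request:
step_arm(
  increments=[
    [0, 0, 0, 0, 0, 0, -0.8],
    [0, 0, 0, 0, 0, 0, -0.5],
    [0, 0, 0, 0, 0, 0, 0],
    [0, 0, 0, 0, 0, 0, 0.5],
    [0, 0, 0, 0, 0, 0, 1],
    [0, 0, 0, 0, 0, 0, 1],
  ],
  force=60,
)

```text
t: 23.33
eef_pos: [0.4586, -0.0203, 0.008]
tool_rot: [0.0, -0.088, 0.996, 0.0]
contact_force: [-0.9, 0.3, 6.8]
gripper_width: 0.734
```

Request:
step_arm(
  increments=[
    [0, 0, 0.005, 0, 0, 0, 1],
    [0, 0, 0.02, 0, 0, 0, 1],
    [0, 0, 0.04, 0, 0, 0, 1],
    [0, 0, 0.06, 0, 0, 0, 1],
    [0, 0, 0.08, 0, 0, 0, 1],
    [0, 0, 0.08, 0, 0, 0, 1],
  ],
)

```text
t: 23.83
eef_pos: [0.4602, -0.0206, 0.0903]
tool_rot: [0.003, -0.088, 0.996, 0.0]
contact_force: [1.1, -0.0, -2.7]
gripper_width: 0.736
```

```bash
python3 - <<'E'
from h import *
S=cam("side")
o=bot.get_obs();print(o["t"],o["eef_pos"],o["contact_force"])
crop(S,267,240,60,6,"pics/h4S.png")
E
```

```text
23.8833 [ 0.45951699 -0.02033018  0.08882715] [-0.29478404  0.42565009 -3.09370394]
```

View pics/h4S.png

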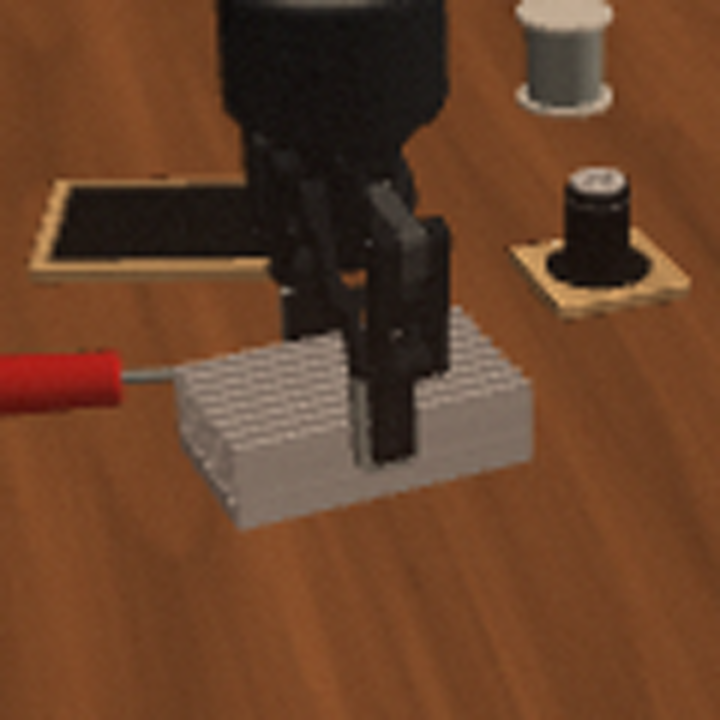

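The heat sink is level and gripped at its middle. I'll carry it over the screwdriver to the long board, turning -24°.

Request:
step_arm(
  increments=[
    [0, 0.012, 0.005, 0, 0, 0, 1],
    [0, 0.042, 0.01, 0, 0, -3, 1],
    [0, 0.08, 0.015, 0, 0, -6, 1],
    [-0.001, 0.12, 0.015, 0, 0, -10, 1],
    [-0.003, 0.16, 0.015, 0, 0, -14, 1],
    [-0.004, 0.2, 0.015, 0, 0, -17, 1],
    [-0.006, 0.24, 0.015, 0, 0, -20, 1],
    [-0.007, 0.28, 0.015, 0, 0, -22, 1],
    [-0.008, 0.315, 0.015, 0, 0, -24, 1],
    [-0.0095, 0.345, 0.015, 0, 0, -24, 1],
  ],
)

```text
t: 24.72
eef_pos: [0.4472, 0.3273, 0.1007]
tool_rot: [-0.001, 0.12, 0.993, -0.0]
contact_force: [1.0, 0.4, -3.1]
gripper_width: 0.737
```

Request:
step_arm(
  increments=[
    [0, 0.01, 0, 0, 0, 0, 1],
    [0, 0.0148, 0, 0, 0, 0, 1],
    [0, 0.0148, -0.015, 0, 0, 0, 1],
    [0, 0.0148, -0.03, 0, 0, 0, 1],
    [0, 0.0148, -0.045, 0, 0, 0, 1],
    [0, 0.0148, -0.06, 0, 0, 0, 1],
    [0, 0.0148, -0.066, 0, 0, 0, 1],
    [0, 0.0148, -0.066, 0, 0, 0, 1],
    [0, 0.0148, -0.066, 0, 0, 0, 1],
  ],
)

```text
t: 25.47
eef_pos: [0.4489, 0.338, 0.0361]
tool_rot: [-0.0, 0.122, 0.993, -0.001]
contact_force: [0.5, 0.4, -2.9]
gripper_width: 0.732
```

```bash
python3 - <<'E'
from h import *
S=cam("side");T=cam("top")
o=bot.get_obs();print(o["t"],o["eef_pos"],o["contact_force"],o["q"],o["tool_rot"])
a=S["color"][160:280,175:295];c=T["color"][230:350,112:232]
cv2.imwrite("pics/h5.png",cv2.resize(np.hstack([a,c])[:,:,::-1],None,fx=3.3,fy=3.3,interpolation=2))
E
```

```text
25.5667 [0.44949555 0.33908978 0.03699699] [ 0.59905256  0.70651695 -2.43980772] [-1.01622757  0.5778117   0.33709122  1.98618622 -0.3130899   0.62618987
  0.85351502] [3.97807863e-04 1.21174539e-01 9.92631076e-01 3.44804978e-04]
```

View pics/h5.png

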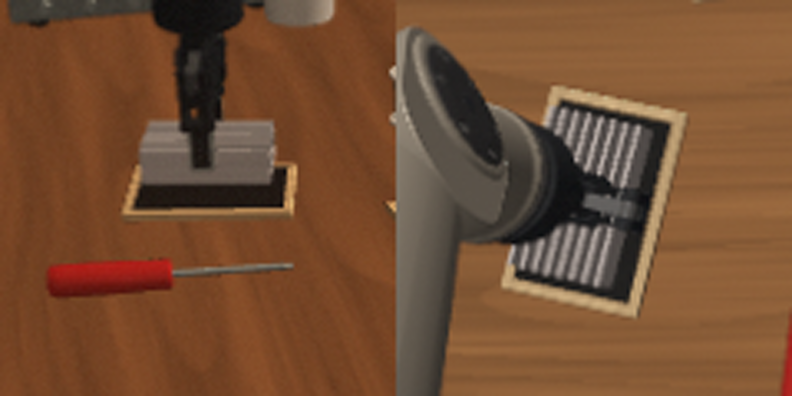

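The heat sink is aligned over the inlay, so I'll lower it.

Request:
step_arm(
  increments=[
    [0, 0, -0.006, 0, 0, 0, 1],
    [0, 0, -0.012, 0, 0, 0, 1],
    [0, 0, -0.016, 0, 0, 0, 1],
    [0, 0, -0.0185, 0, 0, 0, 1],
    [0, 0, -0.0195, 0, 0, 0, 1],
    [0, 0, -0.02, 0, 0, 0, 1],
    [0, 0, -0.02, 0, 0, 0, 1],
  ],
)

```text
t: 26.15
eef_pos: [0.4488, 0.3392, 0.0163]
tool_rot: [-0.0, 0.121, 0.993, -0.0]
contact_force: [0.2, -0.0, -3.8]
gripper_width: 0.731
```

Request:
step_arm(
  increments=[
    [0, 0, -0.001, 0, 0, 0, 1],
    [0, 0, -0.001, 0, 0, 0, 1],
    [0, 0, -0.001, 0, 0, 0, 1],
  ],
)

```text
t: 26.4
eef_pos: [0.449, 0.3394, 0.0161]
tool_rot: [0.0, 0.121, 0.993, 0.0]
contact_force: [-2.9, -1.1, 6.0]
gripper_width: 0.732
```

Request:
step_arm(
  increments=[
    [0, 0, 0, 0, 0, 0, -0.5],
    [0, 0, 0, 0, 0, 0, -0.7],
    [0, 0, 0, 0, 0, 0, -0.9],
    [0, 0, 0, 0, 0, 0, -1],
    [0, 0, 0, 0, 0, 0, -1],
    [0, 0, 0.01, 0, 0, 0, -1],
    [0, 0, 0.03, 0, 0, 0, -1],
    [0, 0, 0.06, 0, 0, 0, -1],
    [0, 0, 0.1, 0, 0, 0, -1],
    [0, 0, 0.14, 0, 0, 0, -1],
  ],
)

```text
t: 27.23
eef_pos: [0.4484, 0.3385, 0.1569]
tool_rot: [-0.0, 0.121, 0.993, -0.001]
contact_force: [0.4, 1.2, -0.7]
gripper_width: 1.002
```

Request:
step_arm(
  increments=[
    [0, 0, 0.04, 0, 0, 0, -1],
    [-0.02, 0.035, 0.06, 0, 0, 0, -1],
    [-0.04, 0.07, 0.06, 0, 0, 0, -1],
    [-0.06, 0.105, 0.06, 0, 0, 0, -1],
    [-0.08, 0.14, 0.06, 0, 0, 0, -1],
    [-0.1, 0.18, 0.06, 0, 0, 0, -1],
    [-0.12, 0.21, 0.06, 0, 0, 0, -1],
    [-0.12, 0.21, 0.06, 0, 0, 0, -1],
    [-0.12, 0.21, 0.06, 0, 0, 0, -1],
  ],
)

```text
t: 27.98
eef_pos: [0.326, 0.5516, 0.2154]
tool_rot: [-0.0, 0.118, 0.993, 0.0]
contact_force: [0.4, 0.1, 0.3]
gripper_width: 0.996
```

```bash
python3 - <<'E'
from h import *
S=cam("side");T=cam("top")
o=bot.get_obs();print(o["t"],o["eef_pos"],o["contact_force"])
C=lambda r,u,v:r["color"][v-45:v+45,u-45:u+45]
im=np.vstack([np.hstack([C(T,172,291),C(T,212,215),C(T,411,208),C(T,476,281)]),np.hstack([C(S,239,217),C(S,307,215),C(S,374,317),C(S,306,395)])])
cv2.imwrite("pics/end.png",cv2.resize(im[:,:,::-1],None,fx=2.2,fy=2.2,interpolation=2))
cv2.imwrite("pics/endT.png",T["color"][:,:,::-1])
E
```

```text
28.0833 [0.32951966 0.54836199 0.21566956] [ 0.27630238 -0.29972505  0.38585036]
```

View pics/end.png

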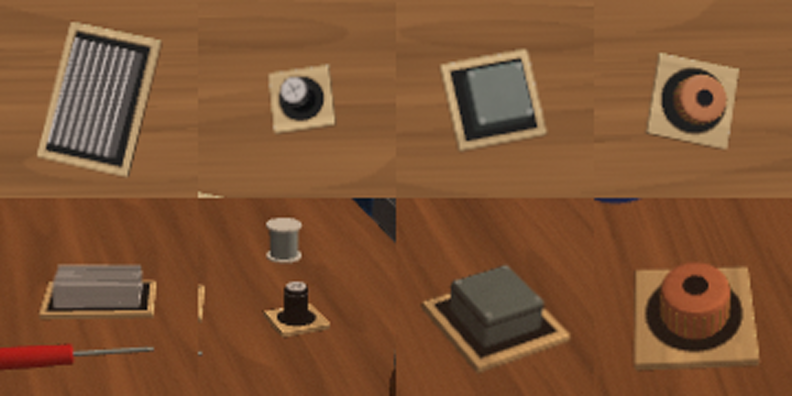

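View pics/endT.png

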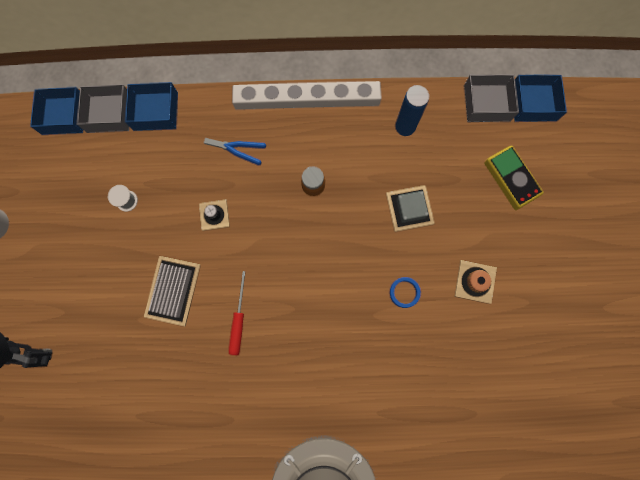

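All parts are upright and look centred, allowing for parallax. The jar and screwdriver are unmoved. One numeric check before handing in.

```bash
python3 - <<'E'
from h import *
np.set_printoptions(precision=4,suppress=True)
T=cam("top");im=T["color"].astype(int)
R,G,B=[im[:,:,i] for i in range(3)]
def m(mask,u,v,w,z,n):
    k=np.zeros(mask.shape,np.uint8);k[v-w:v+w,u-w:u+w]=mask[v-w:v+w,u-w:u+w]
    nl,lab,st,_=cv2.connectedComponentsWithStats(k);l=1+st[1:,4].argmax();k=(lab==l)
    ys,xs=np.nonzero(k);P=np.array([onplane(T,p,z)[:2] for p in np.c_[xs,ys].astype(float)])
    print(n,len(xs),P.mean(0),cv2.minAreaRect((P*1000).astype(np.float32)))
m((R>G+55)&(R>130),480,281,18,.038,"toroid (0.4545,-.3643)")
m((abs(R-B)<30)&(G>85),413,207,17,.040,"box (.632,-.221) yaw 9.8")
m((abs(R-B)<40)&(G>110),211,212,9,.053,"cap (.627,.243)")
m((abs(R-B)<40)&(G>60),172,291,32,.040,"hs (.4495,.3395) yaw -13.5")
E
```

```text
toroid (0.4545,-.3643) 265 [ 0.4541 -0.3655] ((454.318359375, -365.9091796875), (43.494163513183594, 45.39242172241211), 85.85391235351562)
box (.632,-.221) yaw 9.8 629 [ 0.6315 -0.2222] ((631.4278564453125, -222.3241729736328), (58.89802551269531, 58.68257522583008), 9.604272842407227)
cap (.627,.243) 105 [0.6263 0.2424] ((625.8935546875, 242.1027374267578), (25.269411087036133, 24.05596923828125), 44.40636444091797)
hs (.4495,.3395) yaw -13.5 1571 [0.4481 0.3342] ((448.2218322753906, 334.38848876953125), (73.66315460205078, 113.31995391845703), 76.11357116699219)
```

```bash
python3 -c "
from station import bot
print(bot.hand_in())"
```

```text
the job is handed in; nothing more can be done
None
```

I took the stack apart from the top and set each part on its own board, lowering each one until I felt contact before letting go. I handed the job in at about 28 s with the gripper clear of everything; no verdict was reported.

**Centring:** In the last overhead picture, the capacitor, toroid and box measured within about 1.5 mm of their inlay centres. The box was squared to its board within about 1°.

**Heat sink:** It measured about 5 mm off in y. I think most of that is false, because the shaded side face was counted too (74 mm wide instead of 64). The arm released it about 0.5 mm from the board's centre, squared within about 1°.

**Other checks:** All parts looked upright in both views. The jar and screwdriver looked unmoved by eye; I did not measure them again at the end.

**Disagreement:** The networks' early positions for the toroid, small round board and screwdriver did not match between the two views. I used my own measurements from the pictures instead.

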